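# Clamp a pressing mould in a bench ratchet press

### The job

Stand the green-lidded mould in the bed of the blue ratchet press, between the guide rails and between the pressure plate and the back stop. Then work the red lever back and forth until the plate clamps the mould tight: stop as soon as a stroke takes a steady push of about 12 N at the lever's grip (a short jolt as a tooth is picked up does not count), because much more would crush the mould. Drive the plate with the lever only, not by pushing the plate, its carriage or the toothed wheel; let go at the end and leave everything else where it stands.

Things in the scene. Friction and masses are not known exactly. Their poses are not given: they have to be found in the camera images.
- mould: the mould to clamp: aluminium block with a green lid, 46 (its x) x 50 (its y) x 55 mm high, about 0.35 kg. Origin at the centre of its underside, z up. Grip it across the 46 mm sides. In the press its x lies along the press's x (either way round)
- press: blue base of the press, 12 mm thick, fixed. Origin on the table, z up; it spans x -100..45, y -125..185 mm. The bed is its top face (z = 12 mm) between two guide rails 8 mm high and 55 mm apart (x = +-27.5 mm), y = 60 to 185 mm; the plate slides along +y over it. Wheel and lever turn about a vertical axis at x = -30, y = -55 mm
- bed (a point): point on the bed's top face, on its centre line, 58 mm in front of the starting plate face (press x = 0, y = 118, z = 12 mm); axes as the press
- backstop: dark steel stop standing on the bed, 64 mm wide, 52 mm high, fixed but set differently each time. Origin at the bottom centre of the face that looks towards the plate; y points away from the plate, so the mould's place is on its -y side. The gap from plate to stop is 64 to 82 mm at the start
- plate: spring-loaded aluminium pressure plate, 50 mm wide, 8 mm thick, 15 to 53 mm above the table, axes as the press. Its front face is y = 0 of its frame (origin at table height on the bed's centre line); it starts at press y = 60 mm and moves in +y, pushing the mould along to the stop. Its springs, 3.5 N/mm, give 33 mm, then bottom out. The mould is spoilt above 110 N
- carriage: grey block and toothed rack behind the plate, carrying it on the springs; driven 6.9 mm in +y by each wheel notch. Do not push it. Origin coincides with the press's at the start
- wheel: steel ratchet wheel lying flat, 96 mm across, 45 to 55 mm above the table, 20 teeth (a notch is 0.314 rad), red mark. Turns anticlockwise from above; a spring pawl on the base stops it from turning back (up to one notch is lost when the lever is let go under load). Do not push it. Origin on its axis at table height
- lever (a joint): angle of the red lever, rad, -0.52 to 0.52 (stops at both ends). At 0 it points along the press's -y; + is anticlockwise from above, its grip moving to the press's +x. + is the power stroke, 2 notches from end to end (a short one gains one or none); the - stroke only clicks back over the teeth. Push on the grip: 2 N idle; with the mould clamped each notch adds 3 to 4 N
- grip (a point): the lever's upright black round grip, 20 mm across, 76 to 133 mm above the table, 140 mm from the lever's axis; this point is on its axis, 108 mm above the table. The lever's arm is 66 to 76 mm above the table. Push it from the side or hold it loosely between the fingers. A steady 12 N here puts about 80 N on the mould; about 16 N spoils it
- spare: a look-alike mould with a blue lid, same size as the green one; leave alone; origin under its centre
- amber_jar: amber glass jar, black lid, 56 mm across, 62 mm high; origin under its centre
- tape: roll of yellow tape lying flat, 84 mm across, 22 mm high; origin under its centre
- black_tin: round black tin, 64 mm across, 38 mm high; origin under its centre
- red_cup: red plastic cup, 84 mm across, 105 mm high; origin under its centre
- kraft_cup: brown card cup, 76 mm across, 90 mm high; origin under its centre
- spice: amber bottle with green cap, 60 mm across, 150 mm high; origin under its centre
- vial: small clear vial, blue cap, 32 mm across, 50 mm high; origin under its centre
Things that resemble listed ones, but are neither listed nor needed, are in the scene too. What is shaped like the mould but pink is not meant.

How it is judged (in metres and radians):
On the way:
1. the green-lidded mould stands in the bed between plate and back stop, let go (x of mould in the frame of press between -0.008 and 0.008 m and z of mould in the frame of press between 0.006 and 0.018 m and angle between mould's own z axis and vertical below 0.1 rad and y of mould in the frame of press above 0.08 m and y of mould in the frame of backstop below -0.02 m and angle between the x axis of mould and the x axis of press, either way round below 0.2 rad and contact force between the fingers and mould below 0.5 N and contact force between mould and plate below 20 N), for 0.2 s.
At the end, for the whole second after the job is handed in: the green-lidded mould stands upright (within 0.1 rad) on the bed between the rails (within 8 mm of the centre line, square within 0.2 rad), clamped between plate and back stop with more than 28 N on both faces, held by the ratchet, at rest and released (x of mould in the frame of press between -0.008 and 0.008 m and z of mould in the frame of press between 0.006 and 0.018 m and angle between mould's own z axis and vertical below 0.1 rad and y of mould in the frame of press above 0.08 m and y of mould in the frame of backstop below -0.02 m and angle between the x axis of mould and the x axis of press, either way round below 0.2 rad and contact force between mould and plate above 28 N and contact force between mould and backstop above 28 N and linear speed of each of mould, plate below 0.01 m/s and contact force between the fingers and mould below 0.5 N); the robot touches nothing.
It fails at once if the mould is crushed: the plate presses it with more than 110 N (contact force between mould and plate above 110 N).
It fails at once if the fingers push the plate or its carriage (over 3 N) (contact force between the fingers and carriage above 3 N).
It fails at once if the fingers push the toothed wheel (over 3 N) (contact force between the fingers and wheel above 3 N).
It fails at once if something else is moved by more than 25 mm (distance of any of spare, amber_jar, tape, black_tin, red_cup, kraft_cup, spice, vial from where it was at the start of the episode above 0.025 m).
It also fails if it takes over 72 s, if anything falls off the work surface, if the arm or the gripper's body presses on something with over 40 N, if the wrist force passes 120 N, or if a joint passes its speed limit or range.

### The arm

A 6-joint arm with a two-finger parallel gripper is mounted at the origin on the work surface. World frame = base frame: x ahead of the robot, y to its left, z up, the work surface at z = 0. Lengths are in mm, angles in rad, forces in N, time in s.
With the tool pointing down it reaches from about 325 to 900 mm from the base axis. Payload 6.1 kg.
Tool frame: the origin (TCP) lies at the very end of the fingers, on their centre line; the grasp point (between the pads) lies 19 mm behind it (env.pinch_z is the distance from the TCP to the grasp point, in mm); z points along the fingers, y is the line along which they close (so a half turn about z gives the same grasp; the last joint's range is limited). The gripper opens to 85 mm and grips with 20 to 120 N. Pads are 22 mm wide; open, the fingers measure 114 mm over their backs; the gripper's body (76 mm by 85 mm) begins 54 mm behind the grasp point. The pads swing forward as they close: fully open they stand 13 mm farther back than shut.
Start: joints at [1.024, 0.22, 1.526, -0, 1.395, -0.126], TCP at [255.304, 570.47, 231.3] pointing down, gripper open.
Joint ranges: [-2.98, 2.98], [-0.91, 2.08], [0.09, 2.57], [-1.24, 4.39], [0.2, 2.65], [-2.68, 2.68]. Speed limits (rad/s): [2.57, 2.57, 3.01, 3.14, 3.14, 3.14].

### API

Orientations are given as a unit quaternion [x, y, z, w].
In Python, from rig import env gives the robot as it stands.
- The arm moves only by the shell command python3 -m creep 'ROWS' [FORCE]. ROWS is JSON, a list of rows, each a list of 3 entries, a list of its own where there are three numbers: the closure, from 0 (fully open) to 1 (shut), then the shift along the world's x, y, z in mm, then the turn, a rotation vector about the world's x, y, z in degrees. In form: [[claw, [tx, ty, tz], [wx, wy, wz]], ...]. A call has 1 to 8 rows; each row shifts and turns the commanded pose from where the row before left it; what a row does not reach is not made up. A row lasts 1/8 s, in which the tool goes at most 62.5 mm and 10.7 degrees, less where a joint would pass 70% of its speed; a pose out of reach is approached as far as the arm can. A call is refused whole if a number of a shift passes 62.5 or a number of a turn 10.7, either way. A call with a gripper value outside its range is refused whole. The fingers move at their own pace and stop on an object; FORCE is the grip in N (left out, the last holds). Time passes only in rows, so rows that do not move let the fingers close. It gives the time, the measured TCP pose, the force, the opening and the grip force at its end, in the units of the state.
- env.state(): the state, without advancing time (a new reading comes with each control period).
- env.capture(name): name is "side" or "top" or "wrist"; returns the picture (384x512x3 uint8, blue, green, red); there is no depth.
- env.get_calibration(name): a dict with "mtx" (3x3 intrinsics, pixels), "R" (3x3) and "t" (3): a world point X has camera coordinates R X + t; the wrist camera has in their place "hand_eye" (4x4, takes a point from camera to tool coordinates, whose origin is the TCP and whose axes are the flange's). Camera axes: x right, y down, z forward; pixel columns grow to the right and rows downward; lengths in mm; the calibration is good to about 2 mm. A picture is of the moment at which its call begins: read the wrist's pose just before it. get_calibration takes no time and is no camera call.
- env.hand_in(): hands the job in; it is judged then, once.
The state is a dict: "time_s": time; "q": joint angles; "joint_velocities": joint speeds; "effort": joint torques, N m; "position": TCP position; "tool_rot": TCP orientation; "wrist_force": force on the tool from outside, world axes, zero at the start; "wrist_torque": the same for the moment, N m; "gripper_width": finger opening in mm; "gripper_force": force on a finger pad.
Only numpy, scipy, OpenCV 4.12 (cv2) and the standard library are available. Lean on these libraries where they do the work, as an engineer would, in place of code of your own. Each camera call takes 0.05 s, during which the arm holds its last target. There are 200 camera calls.

## Working session

There is one attempt and no reset: what is moved stays moved. The work goes in short steps, Python scripts to look and compute and a shell command to move; the robot and the scene stay as the last step left them, time stands still between calls to the robot, and variables do not carry over. Pictures are saved under pics/ and viewed, at most 10 in all, crops included, and the job is handed in when it is done.

```bash
mkdir -p pics; ls
python3 - <<'E'
from rig import env
import cv2,numpy as np
s=env.state();print(s)
for n in("top","side"):
    cv2.imwrite(f"pics/{n}0.png",env.capture(n)); print(n,env.get_calibration(n))
print(env.get_calibration("wrist"))
E
```

```text
pics
{'time_s': 0.0, 'q': array([ 1.02390102e+00,  2.21224469e-01,  1.52763626e+00, -6.21463397e-06,
        1.39467761e+00, -1.26116196e-01]), 'joint_velocities': array([-5.90567718e-05, -8.26691164e-04,  7.91170590e-05,  2.07312023e-04,
       -1.11615943e-03,  5.33022607e-04]), 'effort': array([ 1.25283652e-03, -4.96908116e+01, -3.89396024e+01, -9.76417914e-05,
        1.10350235e-02,  3.44911496e-05]), 'position': array([254.99006966, 569.95075567, 230.18694943]), 'tool_rot': array([ 2.08840250e-01,  9.77949285e-01, -9.19289343e-04, -3.18336358e-04]), 'wrist_force': array([ 0.18309123, -0.44696825,  0.63465832]), 'wrist_torque': array([0.01039954, 0.02839558, 0.02581649]), 'gripper_force': 0.0, 'gripper_width': 85.10309989634519}
top {'mtx': array([[484.08095381,   0.        , 253.88558362],
       [  0.        , 484.08095381, 186.32011516],
       [  0.        ,   0.        ,   1.        ]]), 'R': array([[-0.04484741, -0.99897302, -0.00645111],
       [-0.97437319,  0.04516604, -0.22035635],
       [ 0.22042142, -0.00359663, -0.9753981 ]]), 't': array([  41.47666062,  570.403980
[... 215 characters left out ...]
-0.67516062, -0.01867653],
       [-0.47524798, -0.49903744, -0.72463853],
       [ 0.47992711,  0.54324928, -0.68887604]]), 't': array([-381.46626878,  349.35613073, 1202.31715178])}
{'mtx': array([[297.81932628,   0.        , 256.59076364],
       [  0.        , 297.81932628, 194.50540096],
       [  0.        ,   0.        ,   1.        ]]), 'hand_eye': array([[ 1.29062380e-04, -9.62232998e-01, -2.72227187e-01,
         6.73330367e+01],
       [ 9.99999486e-01, -1.49556163e-04,  1.00272934e-03,
        -1.10516666e+00],
       [-1.00557251e-03, -2.72227177e-01,  9.62232484e-01,
        -1.44305958e+02],
       [ 0.00000000e+00,  0.00000000e+00,  0.00000000e+00,
         1.00000000e+00]])}
```

View pics/top0.png

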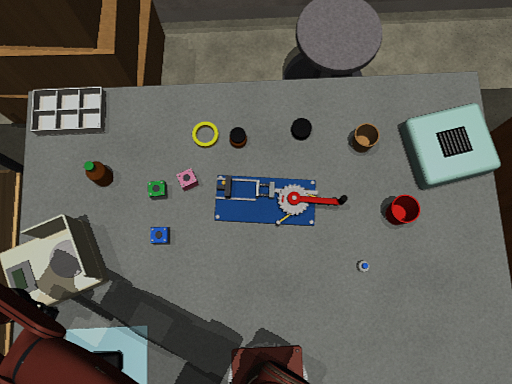

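View pics/side0.png

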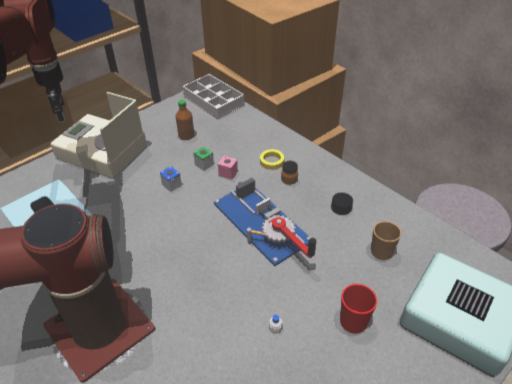

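Candidates in the top view are the green mould (157,188), blue spare (159,235), pink look-alike (187,179) and the spice bottle's green cap (91,167). I choose the square green lid at (157,188). The press spans (215..317, 176..225), with the lever grip at about (343,199).

```bash
cat > h.py <<'E'
import cv2,numpy as np
from rig import env
from scipy.spatial.transform import Rotation as R
def cam(n,s=None):
    c=env.get_calibration(n)
    if n!="wrist": return c["mtx"],c["R"],c["t"]
    s=s or env.state(); T=np.eye(4);T[:3,:3]=R.from_quat(s["tool_rot"]).as_matrix();T[:3,3]=s["position"]
    W=np.linalg.inv(T@c["hand_eye"]); return c["mtx"],W[:3,:3],W[:3,3]
def ray(C,uv,z):
    K,r,t=C; uv=np.atleast_2d(uv).astype(float)
    d=np.c_[uv,np.ones(len(uv))]@np.linalg.inv(K).T@r; o=-r.T@t
    return o+d*((z-o[2])/d[:,2])[:,None]
def proj(C,X):
    K,r,t=C;p=(np.atleast_2d(X)@r.T+t)@K.T;return p[:,:2]/p[:,2:]
def hsvmask(im,lo,hi):
    return cv2.inRange(cv2.cvtColor(im,cv2.COLOR_BGR2HSV),np.array(lo),np.array(hi))
def blobs(m,amin=30):
    cs,_=cv2.findContours(m,cv2.RETR_EXTERNAL,cv2.CHAIN_APPROX_NONE)
    return sorted([c for c in cs if cv2.contourArea(c)>amin],key=cv2.contourArea,reverse=True)
def rectw(C,c,z):
    w=ray(C,c[:,0,:],z)[:,:2].astype(np.float32); return cv2.minAreaRect(w)
def snap(n,f=None):
    s=env.state(); im=env.capture(n)
    if f: cv2.imwrite(f"pics/{f}.png",im)
    return im,cam(n,s)
E
python3 - <<'E'
from h import *
im=cv2.imread("pics/top0.png");C=cam("top")
for c in blobs(hsvmask(im,[45,120,60],[80,255,255])): print("green",c[:,0].mean(0),rectw(C,c,55))
for c in blobs(hsvmask(im,[100,130,60],[130,255,255]))[:3]:
    print("blue",c[:,0].mean(0),rectw(C,c,12),cv2.boxPoints(rectw(C,c,12)).round())
for c in blobs(hsvmask(im,[0,150,90],[6,255,255])): print("red",c[:,0].mean(0),rectw(C,c,71))
print("grip",ray(C,[343,199],120))
cv2.imwrite("pics/crop.png",cv2.resize(im[140:250,130:360],None,fx=3.4,fy=3.4,interpolation=cv2.INTER_CUBIC))
E
```

```text
green [155.4516129  187.79032258] ((581.457275390625, 313.7619934082031), (46.43899154663086, 48.93473434448242), 0.19294039905071259)
green [ 88.5        165.41666667] ((663.1134643554688, 522.0908203125), (27.865102767944336, 25.654314041137695), 43.67764663696289)
blue [246.48708487 203.75276753] ((535.6788330078125, 27.822021484375), (217.77947998046875, 126.58247375488281), 84.16740417480469) [[462. -74.]
 [588. -87.]
 [610. 130.]
 [484. 143.]]
blue [274.54891304 180.65217391] ((593.9263916015625, -43.379638671875), (262.5816345214844, 29.827110290527344), 83.992431640625) [[ 565. -172.]
 [ 595. -176.]
 [ 622.   86.]
 [ 593.   89.]]
blue [301.95049505 216.96039604] ((491.6535339355469, -116.46891784667969), (100.56178283691406, 68.38018798828125), 83.97888946533203) [[ 452. -163.]
 [ 520. -170.]
 [ 531.  -70.]
 [ 463.  -63.]]
red [405.25316456 208.29113924] ((481.84844970703125, -431.22821044921875), (84.05795288085938, 81.56497955322266), 87.3529281616211)
red [312.29357798 199.41284404] ((526.1014404296875, -159.44680786132812), (149.1654510498047, 36.65760040283203), 87.3504867553711)
red [ 17.72727273 313.76623377] ((228.8507080078125, 705.5472412109375), (133.61578369140625, 8.823577880859375), 56.394569396972656)
red [ 16.82051282 319.93589744] ((212.1800537109375, 708.8798828125), (122.4509048461914, 10.135692596435547), 56.84027862548828)
grip [[ 509.54569924 -239.89208659  120.        ]]
```

View pics/crop.png

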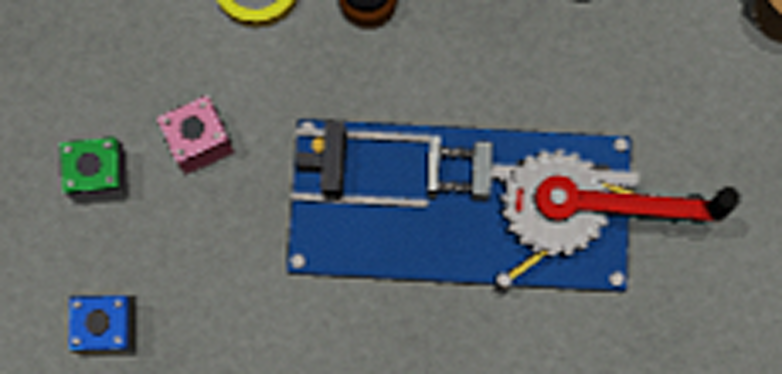

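The crop shows the square green lid with a dark knob at top (157,188), so that choice is confirmed. The press's bed and backstop lie to the left (+y), and the lever points right (-y). I move above the mould for a close view.

```bash
python3 -m creep '[[0,[46,-36,0],[0,0,-9.5]],[0,[46,-36,0],[0,0,-9.5]],[0,[46,-36,0],[0,0,-9.5]],[0,[46,-36,0],[0,0,-9.5]],[0,[46,-36,0],[0,0,-9.5]],[0,[46,-36,0],[0,0,-9.5]],[0,[46,-36,0],[0,0,-9.5]],[0,[4,-4,0],[0,0,0]]]' 40
python3 - <<'E'
from h import *
im,C=snap("wrist","w1")
print(env.state()["position"],env.state()["tool_rot"])
for c in blobs(hsvmask(im,[45,100,40],[80,255,255])): print("green",c[:,0].mean(0),rectw(C,c,55))
im=cv2.imread("pics/top0.png");C=cam("top")
m=hsvmask(im,[100,130,60],[130,255,255]); m[:,:210]=0;m[:,325:]=0
c=np.vstack(blobs(m)); r=rectw(C,c,12);print(r,cv2.boxPoints(r))
E
```

```text
time_s: 1.1
position: [583.8, 311.1, 230.3]
tool_rot: [0.713, 0.701, -0.001, 0.0]
wrist_force: [-0.3, 0.3, 0.7]
gripper_width: 85.4
gripper_force: 0.0
[582.66769768 312.18686154 230.29764196] [ 7.11819708e-01  7.02361869e-01 -6.92646900e-04 -1.68620463e-04]
green [257.13609467 173.27218935] ((585.5132446289062, 311.6751708984375), (45.913875579833984, 50.50516128540039), 3.1619486808776855)
((539.4306640625, -17.531478881835938), (307.2061462402344, 143.42742919921875), 84.1314926147461) [[ 452.3875  -162.99712]
 [ 595.0633  -177.66197]
 [ 626.4738   127.93416]
 [ 483.79803  142.59901]]
```

View pics/w1.png

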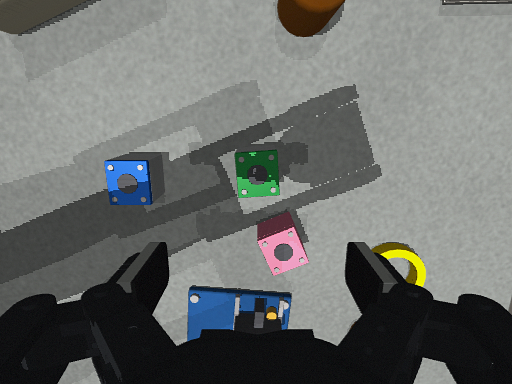

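The wrist view shows the green lid at (257,173), measuring 46x50 at world (585,312) and turned about +3°. The pink block (283,250) and blue spare (128,183) are clear of the fingers. I descend.

```bash
python3 -m creep '[[0,[1.5,0,-50],[0,0,3.5]],[0,[0,0,-50],[0,0,0]],[0,[0,0,-50],[0,0,0]],[0,[0,0,-40],[0,0,0]],[0,[0,0,-20],[0,0,0]],[0,[0,0,0],[0,0,0]],[1,[0,0,0],[0,0,0]],[1,[0,0,0],[0,0,0]]]' 40
python3 -m creep '[[1,[0,0,0],[0,0,0]],[1,[0,0,0],[0,0,0]],[1,[0,0,0],[0,0,0]],[1,[0,0,40],[0,0,0]],[1,[0,0,50],[0,0,0]],[1,[0,0,0],[0,0,0]]]'
```

```text
time_s: 2.15
position: [584.4, 315.2, 23.8]
tool_rot: [0.689, 0.725, 0.002, 0.001]
wrist_force: [-0.0, -0.1, 0.1]
gripper_width: 51.6
gripper_force: 0.0
time_s: 2.9
position: [586.3, 315.8, 117.2]
tool_rot: [0.689, 0.725, 0.005, 0.002]
wrist_force: [-0.1, -0.1, -3.6]
gripper_width: 46.0
gripper_force: 42.6
```

```bash
python3 -m creep '[[1,[-2,-45,35],[0,0,-3]],[1,[-2,-45,35],[0,0,-3]],[1,[-2,-45,35],[0,0,-2.8]],[1,[-2,-55,0],[0,0,0]],[1,[-2,-55,0],[0,0,0]],[1,[-1,-28,0],[0,0,0]],[1,[0,0,0],[0,0,0]],[1,[0,0,0],[0,0,0]]]'
python3 - <<'E'
from h import *
im,C=snap("wrist","w2")
s=env.state();print(s["position"],s["tool_rot"])
m=hsvmask(im,[100,130,40],[130,255,255]); 
for c in blobs(m,200): r=rectw(C,c,12);print(r)
cv2.imwrite("pics/w2b.png",cv2.resize(im,None,fx=1.5,fy=1.5))
E
```

```text
time_s: 3.9
position: [571.2, 41.9, 215.1]
tool_rot: [0.743, 0.67, -0.0, -0.001]
wrist_force: [0.0, 0.6, -3.9]
gripper_width: 45.2
gripper_force: 42.9
[571.28382161  42.24703625 215.32260109] [ 7.42425286e-01  6.69928359e-01 -4.22155474e-04 -7.14156974e-04]
((510.0710144042969, 45.08102798461914), (185.09890747070312, 64.67024993896484), 84.17991638183594)
((577.6373291015625, 46.1529426574707), (66.76109313964844, 54.76018142700195), 84.08050537109375)
((584.8544311523438, 115.82450103759766), (28.827896118164062, 54.19837188720703), 84.07720184326172)
((619.3316650390625, 65.61067199707031), (121.60639190673828, 9.788546562194824), 84.15463256835938)
```

View pics/w2b.png

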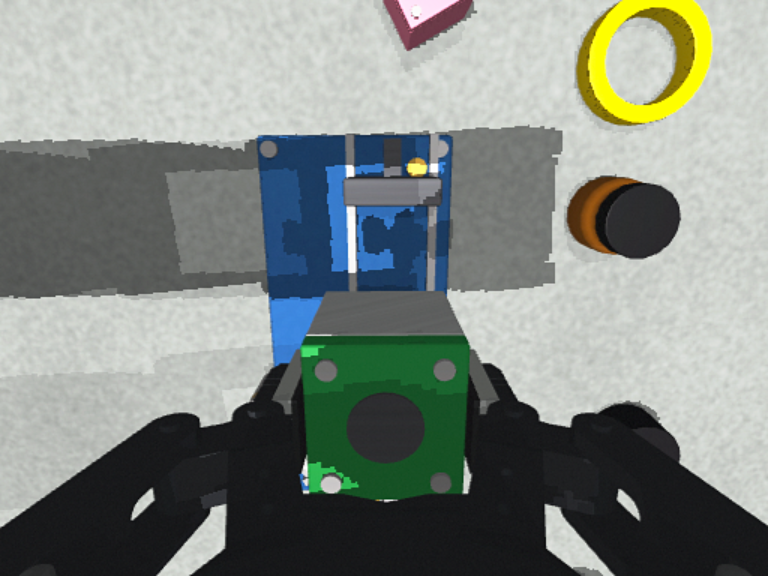

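The view shows the backstop's near top edge at about (230,137)-(294,137) in original pixels and the rails either side of the bed. The held lid occupies (201..312, 225..333). I compute the offset.

Run:
```python
from h import *
im=cv2.imread("pics/w2.png")
s=env.state();C=cam("wrist",s);T=s["position"]
ex=np.array([.9947,-.1024]);ey=np.array([.1024,.9947])
def pf(X): X=np.atleast_2d(X)[:,:2]-T[:2]; return np.c_[X@ex,X@ey].round(1)  # press axes, from TCP
for z in (240,245,250):
    c=blobs(hsvmask(im,[45,100,30],[80,255,255]))[0]; r=rectw(C,c,z); print("lid",z,np.array(r[1]),r[2],pf(r[0]))
for z in (52,64): print("stop",z,pf(ray(C,[[230,136.7],[294,137.3]],z)))
print("far base corners",pf(ray(C,[[172.5,90.5],[301.5,90]],12)))
m=hsvmask(im,[100,130,40],[130,255,255])
for c in blobs(m,200): X=pf(ray(C,c[:,0,:],12)); print("blue",np.percentile(X,[1,99],axis=0).tolist())
# dark stop mask profile
print([im[y,245].tolist() for y in range(112,142,2)])
row=im[150]; print([ (x,row[x].tolist()) for x in range(226,300,2)])
```

```text
lid 240 [55.33002853 49.12457275] 84.1419448852539 [[ 1.2 -7.2]]
lid 245 [53.01790619 47.07180405] 84.14196014404297 [[ 1.2 -4.1]]
lid 250 [50.7057991  45.01898575] 84.1419677734375 [[ 1.2 -1. ]]
stop 52 [[-25.9  41.9]
 [ 39.2  41.3]]
stop 64 [[-24.9  42.9]
 [ 37.7  42.3]]
far base corners [[-91.8  88.9]
 [ 50.6  89.4]]
blue [[-93.4, -93.282], [-28.8, 89.4]]
blue [[-21.299, -28.5], [33.3, 38.3]]
blue [[-21.0, 60.5], [33.1, 89.4]]
blue [[40.8, -30.652], [50.471000000000004, 89.4]]
[[202, 121, 54], [208, 125, 56], [93, 57, 26], [36, 35, 37], [137, 129, 130], [137, 132, 130], [135, 127, 128], [130, 126, 124], [131, 124, 125], [127, 122, 122], [127, 121, 120], [129, 122, 122], [102, 101, 103], [189, 112, 50], [183, 110, 52]]
[(226, [202, 123, 55]), (228, [204, 123, 57]), (230, [197, 115, 45]), (232, [251, 255, 255]), (234, [250, 250, 251]), (236, [255, 255, 255]), (238, [203, 117, 47]), (240, [215, 130, 59]), (242, [96, 59, 28]), (244, [97, 61, 30]), (246, [95, 58, 26]), (248, [96, 61, 30]), (250, [96, 58, 27]), (252, [96, 58, 27]), (254, [96, 59, 29]), (256, [87, 53, 26]), (258, [204, 123, 57]), (260, [206, 124, 56]), (262, [106, 64, 29]), (264, [98, 61, 28]), (266, [97, 59, 28]), (268, [96, 61, 28]), (270, [97, 61, 30]), (272, [96, 59, 28]), (274, [97, 60, 29]), (276, [96, 61, 28]), (278, [97, 61, 29]), (280, [93, 57, 23]), (282, [128, 78, 36]), (284, [130, 75, 28]), (286, [159, 161, 164]), (288, [161, 161, 165]), (290, [109, 100, 97]), (292, [96, 59, 27]), (294, [95, 59, 28]), (296, [94, 59, 27]), (298, [89, 54, 26])]
```

```bash
python3 -m creep '[[1,[5.8,7.4,-30],[0,0,0]],[1,[0,0,-50],[0,0,0]],[1,[0,0,-45],[0,0,0]],[1,[0,0,-20],[0,0,0]],[1,[0,0,-8],[0,0,0]],[1,[0,0,0],[0,0,0]],[1,[0,0,0],[0,0,0]]]'
```

```text
time_s: 4.82
position: [579.3, 48.9, 65.4]
tool_rot: [0.743, 0.67, 0.001, 0.001]
wrist_force: [-0.9, 0.1, -3.2]
gripper_width: 45.3
gripper_force: 42.7
```

Run:
```python
from h import *
for i in range(2):
    im,C=snap("wrist","w3"); s=env.state();T=s["position"];print(T,s["tool_rot"])
ex=np.array([.9947,-.1024]);ey=np.array([.1024,.9947])
def pf(X): X=np.atleast_2d(X)[:,:2]-T[:2]; return np.c_[X@ex,X@ey].round(1)
c=blobs(hsvmask(im,[45,100,30],[80,255,255]))[0]
for z in (96,100): r=rectw(C,c,z); print("lid",z,r[1],r[2],pf(r[0]))
for c in blobs(hsvmask(im,[100,130,40],[130,255,255]),200): X=pf(ray(C,c[:,0,:],12)); print("blue",np.percentile(X,[1,99],axis=0).tolist())
im2,C2=snap("side","s3"); cv2.imwrite("pics/c3.png",np.hstack([cv2.resize(im2[150:270,190:330],(400,343),interpolation=cv2.INTER_CUBIC),cv2.resize(im,(400,343))]))
```

```text
[579.14065267  48.78038694  65.28123871] [0.74261875 0.66971228 0.00118903 0.00119802]
[578.90869278  48.77306551  65.04177668] [0.74262939 0.66970096 0.00104304 0.00105849]
lid 96 (52.552799224853516, 46.657989501953125) 83.99656677246094 [[ 1.3 -3.4]]
lid 100 (50.702335357666016, 45.015132904052734) 83.99653625488281 [[ 1.2 -0.9]]
blue [[-100.6, -57.14], [-36.9, 81.6]]
blue [[-29.0, 52.7], [26.1, 81.6]]
blue [[-28.9, 7.8], [26.0, 22.7]]
blue [[34.0, -15.208], [43.2, 81.6]]
blue [[-100.4, -144.5], [-82.291, -104.8]]
```

View pics/c3.png

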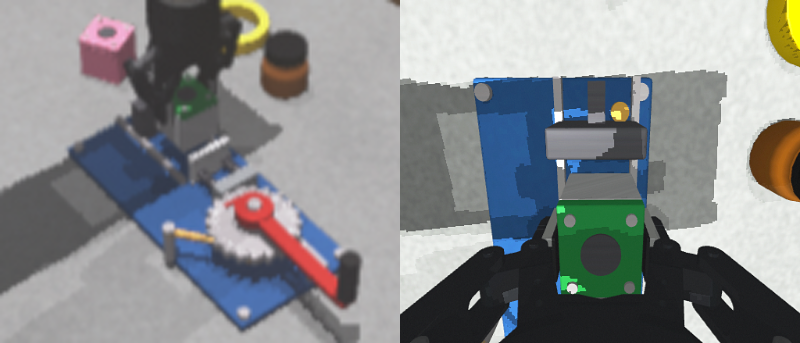

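The mould hangs centred over the bed, between plate and stop, about 2 mm to +x. I correct that and lower.

```bash
python3 -m creep '[[1,[-1,0,-15],[0,0,0]],[1,[0,0,-7],[0,0,0]],[1,[0,0,0],[0,0,0]],[1,[0,0,0],[0,0,0]],[1,[0,0,0],[0,0,0]]]'
python3 - <<'E'
from h import *
im,C=snap("wrist","w4"); s=env.state();T=s["position"];print(T,s["tool_rot"],s["wrist_force"])
ex=np.array([.9947,-.1024]);ey=np.array([.1024,.9947])
def pf(X): X=np.atleast_2d(X)[:,:2]-T[:2]; return np.c_[X@ex,X@ey].round(1)
c=blobs(hsvmask(im,[45,100,30],[80,255,255]))[0]
r=rectw(C,c,T[2]+34.5); print("lid",r[1],r[2],pf(r[0]))
for c in blobs(hsvmask(im,[100,130,40],[130,255,255]),200): X=pf(ray(C,c[:,0,:],12)); print("blue",np.percentile(X,[1,99],axis=0).tolist())
E
```

```text
time_s: 5.6
position: [577.0, 48.9, 41.7]
tool_rot: [0.743, 0.67, 0.0, 0.0]
wrist_force: [0.2, 0.1, -2.8]
gripper_width: 45.0
gripper_force: 42.8
[576.98649166  48.86541508  41.68334228] [7.42603540e-01 6.69731173e-01 2.63525694e-04 2.63002582e-04] [-0.24787128 -0.46235747 -3.04751036]
lid (50.78815841674805, 45.07933807373047) 84.058349609375 [[ 1.1 -1.1]]
blue [[-98.8, -42.4], [-35.2, 82.0]]
blue [[-27.1, 52.7], [28.1, 82.0]]
blue [[-98.4, -125.9], [-72.813, -84.4]]
blue [[36.2, 47.0], [45.1, 81.9]]
blue [[36.2, -12.3], [45.1, 21.2]]
blue [[-26.983, 11.802], [28.048999999999996, 21.2]]
```

```bash
python3 -m creep '[[1,[0,0,-5],[0,0,0]],[1,[0,0,-4],[0,0,0]],[1,[0,0,0],[0,0,0]],[1,[0,0,0],[0,0,0]]]'
```

```text
time_s: 6.15
position: [577.1, 48.9, 35.6]
tool_rot: [0.742, 0.67, -0.0, 0.0]
wrist_force: [-11.6, -0.2, 22.3]
gripper_width: 45.6
gripper_force: 45.9
```

```bash
python3 -m creep '[[1,[0,0,2],[0,0,0]],[0.45,[0,0,0],[0,0,0]],[0,[0,0,0],[0,0,0]],[0,[0,0,0],[0,0,0]],[0,[0,0,0],[0,0,0]],[0,[0,0,50],[0,0,0]],[0,[0,0,62],[0,0,0]],[0,[0,0,60],[0,0,0]]]'
python3 - <<'E'
from h import *
im,C=snap("wrist","w5"); s=env.state();T=s["position"];print(T,s["wrist_force"])
ex=np.array([.9947,-.1024]);ey=np.array([.1024,.9947])
def pf(X): X=np.atleast_2d(X)[:,:2]-T[:2]; return np.c_[X@ex,X@ey].round(1)
c=blobs(hsvmask(im,[45,100,30],[80,255,255]))[0]
r=rectw(C,c,67); print("lid",r[1],r[2],pf(r[0]))
for c in blobs(hsvmask(im,[100,130,40],[130,255,255]),200): X=pf(ray(C,c[:,0,:],12)); print("blue",np.percentile(X,[1,99],axis=0).tolist())
im,C=snap("top","t5"); 
for c in blobs(hsvmask(im,[0,150,60],[6,255,255])):
    if 270<c[:,0,0].mean()<360: print("red",rectw(C,c,76))
cv2.imwrite("pics/c5.png",cv2.resize(im[160:240,200:360],(800,400),interpolation=cv2.INTER_CUBIC))
E
```

```text
time_s: 7.15
position: [576.4, 48.9, 208.0]
tool_rot: [0.743, 0.67, -0.0, -0.0]
wrist_force: [1.1, 0.5, -0.6]
gripper_width: 85.6
gripper_force: 0.0
[580.94863252  48.77310526 218.11035749] [ 3.28355188 -0.24481297  6.32871069]
lid (49.733802795410156, 45.89621353149414) 84.08707427978516 [[-2.6 -3.6]]
blue [[-102.4, -165.6], [-12.9, 81.3]]
blue [[4.9, -222.0], [41.4, 81.3]]
blue [[-30.4, 52.7], [24.0, 81.3]]
blue [[-30.5, 0.8], [23.7, 28.4]]
blue [[-13.8, -84.7], [8.4, -68.8]]
red ((525.1265869140625, -158.7947998046875), (154.40008544921875, 36.529319763183594), 87.3504867553711)
```

View pics/w5.png

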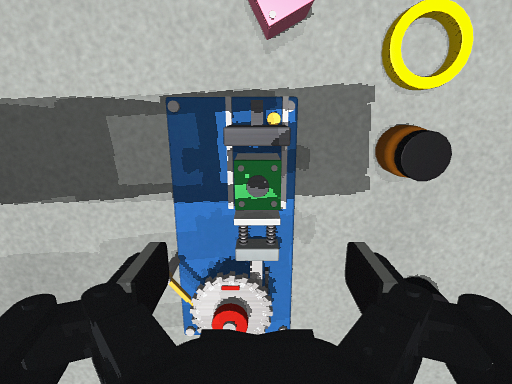

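The view shows the mould standing in the bed, with its lid at (257,185), between the rails and between plate (257,220) and stop (257,133). It is about 0.7 mm off centre. Next I go to the grip.

```bash
python3 -m creep '[[0.5,[-9,-50,0],[0,0,0]],[0.5,[-9,-50,0],[0,0,0]],[0.5,[-9,-50,0],[0,0,0]],[0.5,[-9,-50,0],[0,0,0]],[0.5,[-9,-50,0],[0,0,0]],[0.5,[-9,-50,0],[0,0,0]],[0.5,[-9,-50,0],[0,0,0]],[0.5,[0,0,0],[0,0,0]]]'
python3 -m creep '[[0.5,[0,0,0],[0,0,0]],[0.5,[0,0,0],[0,0,0]]]'
python3 - <<'E'
from h import *
im,C=snap("wrist","w6"); s=env.state();print(s["position"],s["tool_rot"],s["wrist_force"])
for c in blobs(hsvmask(im,[0,150,60],[6,255,255]),100): r=rectw(C,c,76); print("red",c[:,0].mean(0),r,cv2.boxPoints(r).round())
E
```

```text
time_s: 8.25
position: [512.4, -304.4, 205.5]
tool_rot: [0.744, 0.668, -0.0, -0.0]
wrist_force: [-0.2, 0.7, 0.0]
gripper_width: 42.6
gripper_force: 0.0
time_s: 8.5
position: [513.9, -299.8, 206.0]
tool_rot: [0.742, 0.67, 0.0, -0.0]
wrist_force: [0.2, -0.8, 0.8]
gripper_width: 42.5
gripper_force: 0.0
[ 513.97022281 -299.80539352  206.17384606] [ 7.42038507e-01  6.70357232e-01  8.02983432e-05 -1.69223311e-04] [-0.03038065  0.17467054  0.4373818 ]
red [239.77153558 294.64419476] ((489.297607421875, -411.9527282714844), (105.13749694824219, 80.5428237915039), 76.89193725585938) [[ 438. -454.]
 [ 517. -472.]
 [ 540. -370.]
 [ 462. -352.]]
red [250.25274725  57.65567766] ((520.39697265625, -192.37730407714844), (92.48717498779297, 17.709230422973633), 82.62173461914062) [[ 506. -237.]
 [ 523. -239.]
 [ 535. -148.]
 [ 518. -145.]]
```

View pics/w6.png

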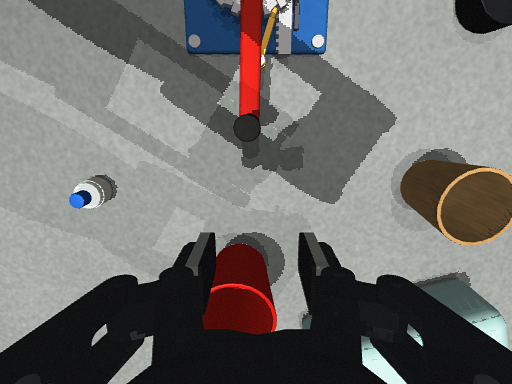

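The grip's top is at pixel (246,127). The red cup at (240,300) is well behind it.

Run:
```python
from h import *
C=cam("wrist");print(ray(C,[246.5,127.5],133), ray(C,[250,20],76), env.state()["position"])
X=ray(C,[246.5,127.5],133)[0,:2]-[531.5,-105.3]
print(np.hypot(*X), np.degrees(np.arctan2(X[0],-X[1]))+5.87)
```

```text
[[ 513.7115637 -243.6967761  133.       ]] [[ 523.96601492 -160.96977516   76.        ]] [ 513.97022281 -299.80539352  206.17384606]
139.53528622025215 -1.4541932021761133
```

```bash
python3 -m creep '[[0.55,[0,56,0],[0,0,0]],[0.55,[0,0,0],[0,0,0]],[0.55,[0,0,-50],[0,0,0]],[0.55,[0,0,-50],[0,0,0]],[0.55,[0,0,-15],[0,0,0]],[0.6,[0,0,0],[0,0,0]],[0.6,[0,0,0],[0,0,0]],[0.6,[0,0,0],[0,0,0]]]'
```

```text
time_s: 9.55
position: [515.0, -246.1, 93.6]
tool_rot: [0.743, 0.67, 0.0, 0.002]
wrist_force: [-0.1, 0.4, 0.7]
gripper_width: 34.0
gripper_force: 0.0
```

```bash
python3 -m creep '[[0.6,[-10,2.5,0],[0,0,0]],[0.6,[-10,3,0],[0,0,0]],[0.6,[-10,3,0],[0,0,0]],[0.6,[-9,3.5,0],[0,0,0]],[0.6,[-9,4.5,0],[0,0,0]],[0.6,[-9,5,0],[0,0,0]],[0.6,[-8,5,0],[0,0,0]],[0.6,[-4,2,0],[0,0,0]]]'
python3 -m creep '[[0.6,[-2,1,0],[0,0,0]],[0.6,[0,0,0],[0,0,0]]]'
```

```text
time_s: 10.55
position: [444.1, -216.0, 91.2]
tool_rot: [0.743, 0.67, 0.0, -0.0]
wrist_force: [2.2, 0.6, -1.0]
gripper_width: 34.4
gripper_force: 0.8
time_s: 10.8
position: [442.4, -215.6, 91.2]
tool_rot: [0.743, 0.67, -0.0, -0.0]
wrist_force: [-0.3, 0.0, -0.3]
gripper_width: 34.0
gripper_force: 0.0
```

```bash
python3 -m creep '[[0.6,[-3,2,0],[0,0,0]],[0.6,[-3,2,0],[0,0,0]],[0.6,[0,0,0],[0,0,0]]]'
```

```text
time_s: 11.18
position: [441.9, -214.3, 92.6]
tool_rot: [0.743, 0.669, 0.003, 0.006]
wrist_force: [22.4, -8.0, -14.7]
gripper_width: 34.3
gripper_force: 11.5
```

```bash
python3 -m creep '[[0.6,[14,-7,0],[0,0,0]],[0.6,[12,-6.5,0],[0,0,0]],[0.6,[12,-6,0],[0,0,0]],[0.6,[12,-5,0],[0,0,0]],[0.6,[12,-3,0],[0,0,0]],[0.6,[12,-2,0],[0,0,0]],[0.6,[12,-1,0],[0,0,0]]]'
python3 -m creep '[[0.6,[12,0,0],[0,0,0]],[0.6,[12,1,0],[0,0,0]]]'
python3 -m creep '[[0.6,[12,1.5,0],[0,0,0]],[0.6,[12,4,0],[0,0,0]]]'
python3 -m creep '[[0.6,[12,4.5,0],[0,0,0]],[0.6,[8,4,0],[0,0,0]],[0.6,[0,0,0],[0,0,0]]]'
```

```text
time_s: 12.05
position: [523.3, -242.2, 91.2]
tool_rot: [0.743, 0.67, -0.0, -0.0]
wrist_force: [-2.4, -1.4, -0.1]
gripper_width: 34.1
gripper_force: 1.1
time_s: 12.3
position: [547.5, -241.0, 91.3]
tool_rot: [0.743, 0.67, 0.0, 0.0]
wrist_force: [-2.7, -1.5, 0.1]
gripper_width: 34.3
gripper_force: 1.1
time_s: 12.55
position: [571.5, -235.4, 91.4]
tool_rot: [0.743, 0.67, 0.0, 0.0]
wrist_force: [-2.5, -1.0, 0.2]
gripper_width: 33.9
gripper_force: 0.9
time_s: 12.92
position: [591.5, -226.3, 91.3]
tool_rot: [0.742, 0.67, 0.0, 0.0]
wrist_force: [0.9, 0.4, 0.1]
gripper_width: 34.2
gripper_force: 0.0
```

```bash
python3 -m creep '[[0.6,[4,1.5,0],[0,0,0]],[0.6,[0,0,0],[0,0,0]]]'
python3 -m creep '[[0.6,[4,1.5,0],[0,0,0]],[0.6,[0,0,0],[0,0,0]]]'
```

```text
time_s: 13.18
position: [594.6, -225.3, 91.3]
tool_rot: [0.743, 0.67, 0.0, -0.0]
wrist_force: [-0.5, 1.6, 0.8]
gripper_width: 34.2
gripper_force: 0.6
time_s: 13.42
position: [595.4, -225.0, 91.0]
tool_rot: [0.743, 0.67, -0.003, -0.002]
wrist_force: [-13.5, -1.9, 6.8]
gripper_width: 34.0
gripper_force: 6.8
```

```bash
python3 -m creep '[[0.6,[-16,-6,0],[0,0,0]],[0.6,[-16,-5,0],[0,0,0]],[0.6,[-16,-4,0],[0,0,0]],[0.6,[-16,-2,0],[0,0,0]],[0.6,[-16,0,0],[0,0,0]],[0.6,[-16,3,0],[0,0,0]],[0.6,[-16,5,0],[0,0,0]],[0.6,[-14,7,0],[0,0,0]]]'
python3 -m creep '[[0.6,[-14,7,0],[0,0,0]],[0.6,[-8,4,0],[0,0,0]],[0.6,[-4,2,0],[0,0,0]],[0.6,[-2,1,0],[0,0,0]],[0.6,[0,0,0],[0,0,0]]]'
```

```text
time_s: 14.42
position: [471.4, -226.0, 91.3]
tool_rot: [0.743, 0.67, 0.0, 0.0]
wrist_force: [0.9, -1.1, 0.1]
gripper_width: 34.2
gripper_force: 0.6
time_s: 15.05
position: [444.7, -212.2, 91.4]
tool_rot: [0.743, 0.67, -0.0, 0.0]
wrist_force: [-1.2, 0.1, -0.4]
gripper_width: 34.2
gripper_force: 0.0
```

Next, the second power stroke.

```bash
python3 -m creep '[[0.6,[-3,1,0],[0,0,0]],[0.6,[-1,0.5,0],[0,0,0]],[0.6,[0,0,0],[0,0,0]]]'
python3 -m creep '[[0.6,[14,-8,0],[0,0,0]],[0.6,[12,-7,0],[0,0,0]],[0.6,[12,-6,0],[0,0,0]],[0.6,[12,-5,0],[0,0,0]],[0.6,[12,-3,0],[0,0,0]]]'
python3 -m creep '[[0.6,[12,-3,0],[0,0,0]],[0.6,[12,-1,0],[0,0,0]]]'
python3 -m creep '[[0.6,[12,0,0],[0,0,0]],[0.6,[12,1,0],[0,0,0]]]'
python3 -m creep '[[0.6,[12,2,0],[0,0,0]],[0.6,[12,4,0],[0,0,0]]]'
python3 -m creep '[[0.6,[10,4,0],[0,0,0]],[0.6,[8,4,0],[0,0,0]],[0.6,[3,1,0],[0,0,0]],[0.6,[3,1,0],[0,0,0]],[0.6,[0,0,0],[0,0,0]]]'
```

```text
time_s: 15.42
position: [442.4, -211.2, 91.5]
tool_rot: [0.743, 0.67, 0.001, 0.002]
wrist_force: [8.6, -1.9, -6.6]
gripper_width: 34.0
gripper_force: 4.5
time_s: 16.05
position: [503.0, -240.1, 91.0]
tool_rot: [0.743, 0.67, -0.0, -0.0]
wrist_force: [-2.6, -2.2, -0.3]
gripper_width: 34.4
gripper_force: 1.6
time_s: 16.3
position: [527.5, -243.7, 91.2]
tool_rot: [0.743, 0.67, 0.0, -0.0]
wrist_force: [-2.8, -2.4, -1.1]
gripper_width: 34.2
gripper_force: 1.2
time_s: 16.55
position: [551.2, -242.6, 91.3]
tool_rot: [0.743, 0.67, -0.0, -0.0]
wrist_force: [-4.4, -3.1, 0.1]
gripper_width: 34.3
gripper_force: 1.9
time_s: 16.8
position: [574.8, -236.7, 91.1]
tool_rot: [0.743, 0.67, -0.001, -0.0]
wrist_force: [-4.8, -3.3, -0.1]
gripper_width: 34.3
gripper_force: 2.5
time_s: 17.42
position: [595.2, -227.4, 90.7]
tool_rot: [0.743, 0.67, -0.003, -0.003]
wrist_force: [-17.2, -6.4, 7.0]
gripper_width: 34.2
gripper_force: 8.5
```

```bash
python3 -m creep '[[0.6,[-16,-6,0],[0,0,0]],[0.6,[-16,-5,0],[0,0,0]],[0.6,[-16,-4,0],[0,0,0]],[0.6,[-16,-2,0],[0,0,0]],[0.6,[-16,0,0],[0,0,0]],[0.6,[-16,3,0],[0,0,0]],[0.6,[-16,5,0],[0,0,0]],[0.6,[-14,7,0],[0,0,0]]]'
python3 -m creep '[[0.6,[-14,8,0],[0,0,0]],[0.6,[-8,5,0],[0,0,0]],[0.6,[-6,3,0],[0,0,0]],[0.6,[-2,1,0],[0,0,0]],[0.6,[-2,1,0],[0,0,0]],[0.6,[0,0,0],[0,0,0]]]'
python3 - <<'E'
from h import *
im,C=snap("top","t7"); cv2.imwrite("pics/c7.png",cv2.resize(im[160:240,200:360],(800,400),interpolation=cv2.INTER_CUBIC))
E
```

```text
time_s: 18.42
position: [472.2, -229.1, 91.9]
tool_rot: [0.743, 0.67, 0.0, 0.001]
wrist_force: [0.2, -0.6, 0.2]
gripper_width: 34.1
gripper_force: 0.5
time_s: 19.18
position: [442.4, -211.2, 91.6]
tool_rot: [0.743, 0.67, 0.001, 0.002]
wrist_force: [7.9, -1.3, -5.3]
gripper_width: 34.6
gripper_force: 4.1
```

View pics/c7.png

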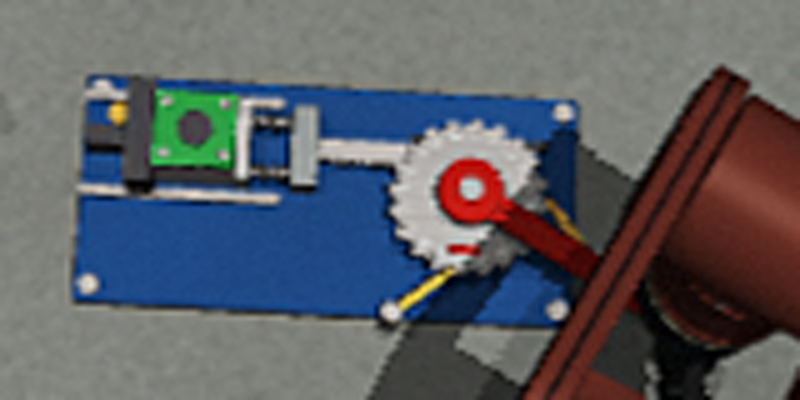

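The top crop shows the mould (195,130) against the stop (140,135), with the plate (243,140) closed on it. I run the third stroke with frequent force readings.

```bash
python3 -m creep '[[0.6,[14,-8,0],[0,0,0]],[0.6,[8,-5,0],[0,0,0]],[0.6,[8,-4,0],[0,0,0]],[0.6,[0,0,0],[0,0,0]]]'
python3 -m creep '[[0.6,[8,-4,0],[0,0,0]],[0.6,[8,-3.5,0],[0,0,0]],[0.6,[0,0,0],[0,0,0]]]'
python3 -m creep '[[0.6,[8,-3,0],[0,0,0]],[0.6,[8,-2.5,0],[0,0,0]],[0.6,[0,0,0],[0,0,0]]]'
python3 -m creep '[[0.6,[8,-1.5,0],[0,0,0]],[0.6,[8,-1,0],[0,0,0]],[0.6,[0,0,0],[0,0,0]]]'
```

```text
time_s: 19.73
position: [471.0, -227.8, 91.2]
tool_rot: [0.743, 0.67, 0.0, -0.0]
wrist_force: [0.3, -0.7, -0.4]
gripper_width: 34.2
gripper_force: 0.0
time_s: 20.1
position: [486.4, -235.5, 91.0]
tool_rot: [0.743, 0.67, -0.001, -0.0]
wrist_force: [-3.9, -1.4, -0.2]
gripper_width: 34.5
gripper_force: 1.8
time_s: 20.48
position: [501.7, -241.4, 90.9]
tool_rot: [0.743, 0.67, -0.001, -0.001]
wrist_force: [-6.5, -2.8, 0.2]
gripper_width: 34.0
gripper_force: 2.8
time_s: 20.85
position: [517.5, -243.8, 90.7]
tool_rot: [0.743, 0.67, -0.001, -0.001]
wrist_force: [-6.5, -2.3, 0.7]
gripper_width: 34.2
gripper_force: 2.7
```

```bash
python3 -m creep '[[0.6,[8,-0.5,0],[0,0,0]],[0.6,[8,0,0],[0,0,0]],[0.6,[0,0,0],[0,0,0]]]'
python3 -m creep '[[0.6,[8,1,0],[0,0,0]],[0.6,[0,0,0],[0,0,0]]]'
python3 -m creep '[[0.6,[8,1.5,0],[0,0,0]],[0.6,[0,0,0],[0,0,0]]]'
python3 -m creep '[[0.6,[8,2.5,0],[0,0,0]],[0.6,[0,0,0],[0,0,0]]]'
```

```text
time_s: 21.22
position: [533.2, -244.3, 90.6]
tool_rot: [0.743, 0.67, -0.001, -0.001]
wrist_force: [-7.5, -3.4, -0.4]
gripper_width: 33.9
gripper_force: 3.3
time_s: 21.48
position: [540.9, -243.3, 90.5]
tool_rot: [0.743, 0.67, -0.002, -0.001]
wrist_force: [-7.6, -3.7, -0.7]
gripper_width: 34.3
gripper_force: 3.7
time_s: 21.72
position: [548.6, -241.8, 90.3]
tool_rot: [0.743, 0.67, -0.002, -0.001]
wrist_force: [-9.1, -4.0, -0.2]
gripper_width: 33.9
gripper_force: 4.0
time_s: 21.98
position: [556.5, -239.2, 90.2]
tool_rot: [0.743, 0.67, -0.002, -0.002]
wrist_force: [-8.7, -3.5, 0.2]
gripper_width: 34.5
gripper_force: 4.2
```

```bash
python3 -m creep '[[0.6,[7,2.5,0],[0,0,0]],[0.6,[0,0,0],[0,0,0]]]'
python3 -m creep '[[0.6,[7,2.5,0],[0,0,0]],[0.6,[0,0,0],[0,0,0]]]'
python3 -m creep '[[0.6,[6,2.5,0],[0,0,0]],[0.6,[0,0,0],[0,0,0]]]'
python3 -m creep '[[0.6,[6,2.5,0],[0,0,0]],[0.6,[0,0,0],[0,0,0]]]'
```

```text
time_s: 22.22
position: [563.4, -236.7, 90.2]
tool_rot: [0.743, 0.67, -0.002, -0.002]
wrist_force: [-9.4, -4.4, 0.3]
gripper_width: 33.9
gripper_force: 4.3
time_s: 22.48
position: [570.3, -234.2, 90.1]
tool_rot: [0.743, 0.67, -0.002, -0.002]
wrist_force: [-10.0, -4.3, -0.5]
gripper_width: 34.0
gripper_force: 4.4
time_s: 22.72
position: [576.1, -231.8, 90.0]
tool_rot: [0.743, 0.67, -0.002, -0.002]
wrist_force: [-9.8, -5.1, -0.6]
gripper_width: 34.1
gripper_force: 4.6
time_s: 22.98
position: [581.9, -229.4, 90.0]
tool_rot: [0.743, 0.67, -0.002, -0.002]
wrist_force: [-10.4, -4.4, 0.1]
gripper_width: 34.0
gripper_force: 4.9
```

```bash
python3 -m creep '[[0.6,[5,2,0],[0,0,0]],[0.6,[0,0,0],[0,0,0]]]'
python3 -m creep '[[0.6,[4,1.5,0],[0,0,0]],[0.6,[0,0,0],[0,0,0]]]'
python3 -m creep '[[0.6,[4,1.5,0],[0,0,0]],[0.6,[0,0,0],[0,0,0]]]'
```

```text
time_s: 23.22
position: [586.6, -227.5, 89.9]
tool_rot: [0.743, 0.67, -0.003, -0.002]
wrist_force: [-11.0, -4.9, 0.3]
gripper_width: 33.7
gripper_force: 5.3
time_s: 23.48
position: [590.5, -226.3, 89.9]
tool_rot: [0.743, 0.67, -0.003, -0.002]
wrist_force: [-11.1, -6.2, -0.4]
gripper_width: 34.1
gripper_force: 5.4
time_s: 23.72
position: [594.4, -224.8, 89.9]
tool_rot: [0.743, 0.67, -0.003, -0.002]
wrist_force: [-11.0, -6.4, -0.4]
gripper_width: 34.2
gripper_force: 5.6
```

Steady push is now about 12 N, so I stop here, ease off and check that the ratchet holds.

```bash
python3 -m creep '[[0.6,[-4,-1.5,0],[0,0,0]],[0.6,[-4,-1.5,0],[0,0,0]],[0.6,[0,0,0],[0,0,0]]]'
python3 -m creep '[[0.6,[-4,-1.5,0],[0,0,0]],[0.6,[-4,-1.5,0],[0,0,0]],[0.6,[0,0,0],[0,0,0]]]'
python3 -m creep '[[0.6,[-4,-1.5,0],[0,0,0]],[0.6,[-4,-1.5,0],[0,0,0]],[0.6,[0,0,0],[0,0,0]]]'
```

```text
time_s: 24.1
position: [586.2, -227.4, 90.0]
tool_rot: [0.743, 0.669, -0.002, -0.002]
wrist_force: [-12.0, -4.2, -0.5]
gripper_width: 34.4
gripper_force: 5.7
time_s: 24.48
position: [578.3, -229.4, 89.9]
tool_rot: [0.743, 0.67, -0.002, -0.003]
wrist_force: [-11.6, -0.7, 2.6]
gripper_width: 34.1
gripper_force: 5.8
time_s: 24.85
position: [571.2, -230.8, 90.0]
tool_rot: [0.743, 0.67, -0.001, -0.003]
wrist_force: [-7.5, 4.0, 1.2]
gripper_width: 34.0
gripper_force: 4.3
```

```bash
python3 -m creep '[[0.6,[-4,-1.5,0],[0,0,0]],[0.6,[-4,-1.5,0],[0,0,0]],[0.6,[0,0,0],[0,0,0]]]'
python3 -m creep '[[0.6,[-4,-1.5,0],[0,0,0]],[0.6,[-4,-1.5,0],[0,0,0]],[0.6,[0,0,0],[0,0,0]]]'
```

```text
time_s: 25.22
position: [565.3, -235.5, 91.1]
tool_rot: [0.743, 0.67, 0.0, -0.0]
wrist_force: [-2.8, 1.0, -0.5]
gripper_width: 33.9
gripper_force: 1.4
time_s: 25.6
position: [557.7, -239.1, 91.7]
tool_rot: [0.743, 0.67, 0.0, 0.001]
wrist_force: [-0.1, 0.5, -0.5]
gripper_width: 34.3
gripper_force: 0.0
```

The ratchet holds and the push has dropped to zero. I open the fingers and lift clear.

```bash
python3 -m creep '[[0.4,[0,0,0],[0,0,0]],[0.4,[0,0,0],[0,0,0]],[0.4,[0,0,40],[0,0,0]],[0.4,[0,0,55],[0,0,0]],[0.4,[0,-20,40],[0,0,0]],[0.4,[-10,-50,0],[0,0,0]],[0.4,[0,0,0],[0,0,0]],[0.4,[0,0,0],[0,0,0]]]'
python3 - <<'E'
from h import *
im,C=snap("top","t8"); im2,_=snap("side"); cv2.imwrite("pics/c8.png",np.hstack([cv2.resize(im[150:250,200:360],(480,300),interpolation=cv2.INTER_CUBIC),cv2.resize(im2[160:280,200:330],(320,300),interpolation=cv2.INTER_CUBIC)]))
E
```

```text
time_s: 26.6
position: [547.4, -308.3, 225.7]
tool_rot: [0.743, 0.669, 0.0, -0.001]
wrist_force: [1.0, 1.0, -0.1]
gripper_width: 51.3
gripper_force: 0.0
```

View pics/c8.png

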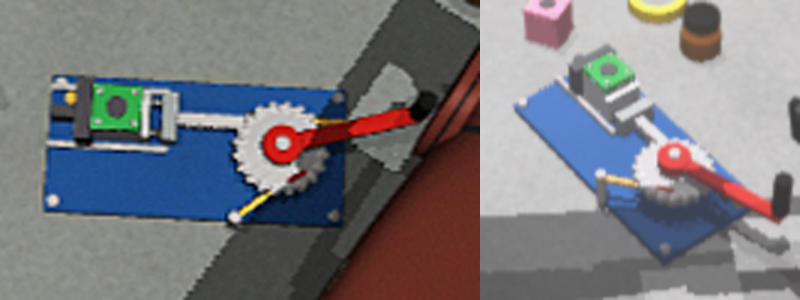

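The springs are clearly compressed, the mould is square against the stop, and the arm is clear of everything.

```bash
python3 -c "
from rig import env
print(env.hand_in())"
```

```text
the job is handed in; nothing more can be done
None
```

I handed the job in at about 27 s: the green-lidded mould stands clamped against the back stop. I stopped at a steady push of about 12 N on the lever, the ratchet held when I eased off, and the arm is clear, but no verdict came back and I couldn't read the clamp force directly.

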